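Stop the soldering slab rocking

TASK

The soldering slab rocks on its base: press down on its corners one after another with a fingertip until you find the one that gives, then push that corner's brass wedge in under the slab until it is snug and carries the corner, without jacking the slab up out of level. Only press and push: do not pick anything up, do not shove the slab out of place, and leave the other three wedges, the copper workpieces and the things around them where they are. Finish with the hand clear.

Things in the scene. Friction and masses are not known exactly. Their poses are not given: they have to be found in the camera images.
- base: Fixed dark steel base plate, 196 mm along its x, 340 mm along its y, 10 mm thick, flat on the bench; origin at the centre of its underside, z up. Near each corner two steel guide strips, 4 mm high, 31 mm apart inside, 96 to 124 mm from the centre along y, hold a wedge between them; the guides' middle lines run along y at x = +60 and -60 mm.
- slab: Loose grey mineral soldering slab, 160 mm along its x, 180 mm along its y, 25 mm thick, 1.8 to 2.25 kg; origin at the centre of its underside, z up. It lies flat on 34 mm square steel pads, hidden under its corners, centred 60 mm (x) and 70 mm (y) from its middle; its underside is 4 mm above the base plate.
- slab_top (a point): Centre of the slab's upper face, 39 mm above the bench. Under one corner, not always the same, the pad has sunk and carries nothing; the slab still lies level, but pressed there with 6 to 9 N it tips and gives about 3 mm over the pad's place (4 mm at the very corner), and comes back when let go. The other three corners do not give.
- shim1_heel (a point): Middle of the thick outer end of loose brass wedge 1, at the slab's corner on the robot's side (-x), left (+y) (base plate's axes), 4.2 mm above the base plate; +y of the point points along the wedge to its nose. All four wedges are alike: 64 mm long, 26 mm wide, 8.4 mm thick at the heel, 2 mm at the nose, 70 g, lying flat in the guide.
- shim1_nose (a point): Middle of the thin inner end (nose) of wedge 1, 1 mm above the base plate; it starts 6 to 16 mm short of the slab's edge.
- shim2_heel (a point): Middle of the thick outer end of loose brass wedge 2, at the slab's corner on the far side (+x), left (+y) (base plate's axes), 4.2 mm above the base plate; +y of the point points along the wedge to its nose. At the sunk corner a wedge slides in freely until, about 20 mm in, it meets the slab's lower edge, takes the corner's weight and resists with 3 to 6 N.
- shim2_nose (a point): Middle of the thin inner end (nose) of wedge 2, 1 mm above the base plate; it starts 6 to 16 mm short of the slab's edge.
- shim3_heel (a point): Middle of the thick outer end of loose brass wedge 3, at the slab's corner on the robot's side (-x), right (-y) (base plate's axes), 4.2 mm above the base plate; +y of the point points along the wedge to its nose. Pushed on past the snug point, a wedge would lift the corner by 1 mm for each 10 mm.
- shim3_nose (a point): Middle of the thin inner end (nose) of wedge 3, 1 mm above the base plate; it starts 6 to 16 mm short of the slab's edge.
- shim4_heel (a point): Middle of the thick outer end of loose brass wedge 4, at the slab's corner on the far side (+x), right (-y) (base plate's axes), 4.2 mm above the base plate; +y of the point points along the wedge to its nose. At a sound corner a wedge would butt against the pad, 3 mm inside the slab's edge.
- shim4_nose (a point): Middle of the thin inner end (nose) of wedge 4, 1 mm above the base plate; it starts 6 to 16 mm short of the slab's edge.
- filigree1: Bystander 1 of 4: pierced copper fan with a brass tube on it, 32 x 27 mm, 2.4 mm thick (tube to 7 mm), lying on the slab, not fixed; origin at the centre of its underside.
- filigree2: Bystander 2 of 4: pierced copper fan with a brass tube on it, 32 x 27 mm, 2.4 mm thick (tube to 7 mm), lying on the slab, not fixed; origin at the centre of its underside.
- filigree3: Bystander 3 of 4: pierced copper fan with a brass tube on it, 32 x 27 mm, 2.4 mm thick (tube to 7 mm), lying on the slab, not fixed; origin at the centre of its underside.
- filigree4: Bystander 4 of 4: pierced copper fan with a brass tube on it, 32 x 27 mm, 2.4 mm thick (tube to 7 mm), lying on the slab, not fixed; origin at the centre of its underside.
- dish: Bystander: white borax dish, 44 mm across, 16 mm high, standing on the base plate between the two wedges of the +y end; origin under its centre.
- flux: Bystander: amber flux jar with a black cap, 38 mm across, 42 mm high, standing on the base plate between the two wedges of the -y end; origin under its centre.
- tweezers: Bystander: steel tweezers 140 mm long, 6 mm high, lying on the bench on the robot's side of the base plate, along their own x; origin near their middle on the bench.
- flat_file: Bystander: flat file with wooden handle, 230 mm long along its x, 22 mm high, on the bench on the far side of the base plate; origin on the bench at the ferrule, handle towards its -x.
- hammer: Bystander: small brass-headed hammer, 220 mm long along its x, on the bench on the far side of the base plate; origin on the bench under its middle.
Things that resemble listed ones, but are neither listed nor needed, are in the scene too. What is shaped like the part that bears shim3_heel but grey or pink is not meant.

How it is judged:
By the outcome, as a careful person would: the job done as asked, in the order asked, and still so for the second after the job is handed in, with the robot touching nothing.
It also fails if it takes over 64 s, if anything falls off the work surface, if the arm or the gripper's body presses on something with over 40 N, if the wrist force passes 120 N, or if a joint passes its speed limit or range.

ROBOT

A 6-joint arm with a two-finger parallel gripper is mounted at the origin on the work surface. World frame = base frame: x ahead of the robot, y to its left, z up, the work surface at z = 0. Lengths are in m, angles in rad, forces in N, time in s.
With the tool pointing down it reaches from about 0.25 to 0.775 m from the base axis. Payload 4 kg.
Tool frame: the origin (TCP) lies midway between the tips of the shut fingers; the grasp point (between the pads) lies 19 mm behind it; z points along the fingers, y is the direction in which the jaws open and shut (so a half turn about z gives the same grasp; the last joint's range is limited). The gripper opens to 94 mm and grips with 3 to 60 N. Pads are 16 mm wide; open, the fingers measure 119 mm over their backs; the gripper's body (75 mm by 177 mm) begins 78 mm behind the grasp point.
Start: joints at [-1.36, 0.087, 1.371, -0, 1.684, -0.103], TCP at [0.17, -0.523, 0.206] pointing down, gripper open.
Joint ranges: [-3.1, 3.1], [-0.76, 2.03], [0.27, 2.55], [-1.08, 4.22], [0.17, 2.65], [-2.57, 2.57]. Speed limits (rad/s): [2.79, 2.79, 3.14, 3.14, 3.14, 3.14].

INTERFACE

Orientations are given as [roll, pitch, yaw] about the fixed x, y, z axes, in that order (R = Rz(yaw) Ry(pitch) Rx(roll)).
In Python, from bench import robot gives the robot as it stands.
- The arm moves only by the tool drive_tool, never from a script. Its argument "series" is a list that holds one entry, the list of rows, each a list of 7 numbers: the turn, a rotation vector about the tool's x, y, z in rad, then the shift along the tool's x, y, z in cm, then the opening in per cent of the stroke, from 0 (shut) to 100 (fully open). In form: [[[rx, ry, rz, tx, ty, tz, fingers], ...]]. A call has 1 to 20 rows; each row is the pose to reach, as a shift and turn from the pose measured when the call began, along the tool's axes at that moment; what a row does not reach only later rows make up. A row lasts 1/10 s, in which the tool goes at most 50 mm and 8.59 degrees, less where a joint would pass 70% of its speed; a pose out of reach is approached as far as the arm can. A call with a gripper value outside its range is refused whole. The fingers move at their own pace and stop on an object; the grip force is fixed at half the most. Time passes only in rows, so rows that repeat a pose let the fingers close. It gives the time, the measured TCP pose, the force and the opening at its end, in the units of the state.
- robot.get_obs(): the state, without advancing time (a new reading comes with each control period).
- robot.snapshot(name): name is "side" or "top"; returns a dict with "img" (400x640x3 uint8, blue, green, red), "depth" (400x640 float32, m along the optical axis (not along the pixel's ray), 0 where there is no reading), "vertical_fov" (degrees; the focal length in pixels is half the picture's height over the tangent of half this angle, whatever the lens; pixels are square), "cx", "cy" (the principal point, pixels), "dist_coeffs" ([k1, k2, p1, p2, k3] as OpenCV has them; the pictures are not rectified), "rvec" (rotation vector, rad) and "tvec" (3), from world to camera coordinates, as OpenCV has them. Camera axes: x right, y down, z forward; pixel columns grow to the right and rows downward; lengths in m; the calibration is good to about 2 mm. A picture is of the moment at which its call begins.
- robot.close_job(): hands the job in, once; it reports no verdict.
The state is a dict: "time": time; "joint_positions": joint angles; "qvel": joint speeds; "joint_torque": joint torques, N m; "tool_pos": TCP position; "ee_rot": TCP orientation; "wrist_force": force on the tool from outside, world axes, zero at the start; "wrist_torque": the same for the moment, N m; "width": finger opening in m.
Only numpy, scipy, OpenCV 4.12 (cv2) and the standard library are available. Lean on these libraries where they do the work, as an engineer would, in place of code of your own. Each camera call takes 0.05 s, during which the arm holds its last target.

## Working session

There is one attempt and no reset: what is moved stays moved. The work goes in short steps, Python scripts to look and compute and a tool call to move; the robot and the scene stay as the last step left them, time stands still between calls to the robot, and variables do not carry over. Pictures are saved under pics/ and viewed, and the job is handed in when it is done.

Besides the shell and the picture viewer there is one more tool, called after "Request:" by a JSON object that holds its "op" and its "data". drive_tool: Moves the arm, as the interface text tells. Its arguments: {"type":"object","properties":{"series":{"type":"array","items":{"type":"array","items":{"type":"array","items":{"type":"number"}}}}},"required":["series"]}

```bash
mkdir -p pics; ls
python3 - <<'E'
from bench import robot
import cv2,numpy as np
o=robot.get_obs()
for k,v in o.items(): print(k,np.round(v,4))
for n in("top","side"):
    s=robot.snapshot(n); cv2.imwrite(f"pics/{n}0.png",s["img"]); np.savez(f"{n}0.npz",**s)
    print(n,s["vertical_fov"],s["cx"],s["cy"],s["dist_coeffs"],s["rvec"],s["tvec"])
E
```

```text
pics
time 0.0
joint_positions [-1.3601  0.088   1.3723  0.      1.6836 -0.1031]
qvel [ 0.0006  0.0001 -0.0021 -0.0015  0.0016 -0.0003]
joint_torque [-4.00000e-04 -3.40176e+01 -3.02429e+01  7.17000e-02  3.31000e-02
 -2.00000e-04]
tool_pos [ 0.1697 -0.5226  0.2043]
ee_rot [-3.1394e+00 -2.0000e-04  3.1380e-01]
wrist_force [0.2884 0.4263 0.4769]
wrist_torque [-0.006   0.0367  0.0153]
width 0.0941
top 53.18965485300528 314.3148948451866 202.71471236292146 [-0.07322338  0.          0.          0.          0.        ] [ 2.10606247 -2.07624198  0.24423448] [-0.03043168  0.58258402  0.82761645]
side 48.16834334959087 315.9726993807762 200.6976824889476 [-0.00199021  0.          0.          0.          0.        ] [ 0.67329112 -2.58594177  1.17958952] [0.48275405 0.23171825 0.63099739]
```

View pics/top0.png

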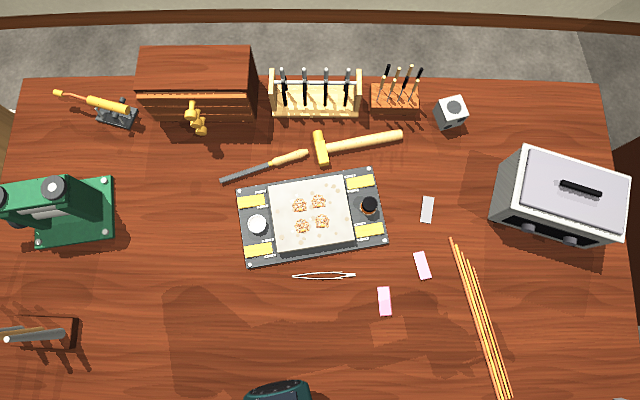

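View pics/side0.png

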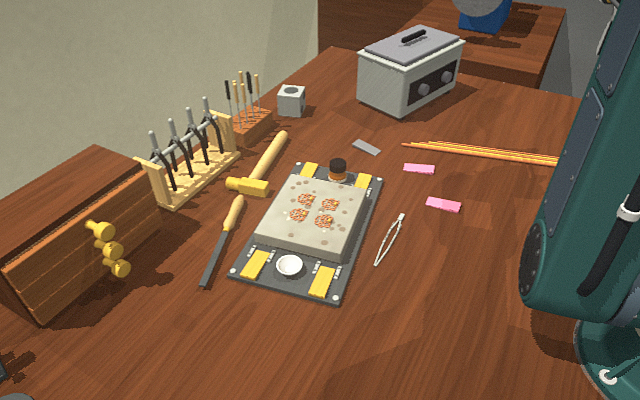

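```bash
cat > h.py <<'E'
import cv2,numpy as np
def K(s):
    h=s["img"].shape[0]; f=h/2/np.tan(np.radians(float(s["vertical_fov"]))/2)
    return np.array([[f,0,float(s["cx"])],[0,f,float(s["cy"])],[0,0,1]])
def ray(s,uv,z):
    uv=np.array(uv,float).reshape(-1,1,2)
    p=cv2.undistortPoints(uv,K(s),np.array(s["dist_coeffs"],float)).reshape(-1,2)
    R=cv2.Rodrigues(np.array(s["rvec"],float))[0]; t=np.array(s["tvec"],float).ravel()
    C=-R.T@t; d=np.c_[p,np.ones(len(p))]@R
    return C+d*((z-C[2])/d[:,2])[:,None]
def proj(s,P):
    return cv2.projectPoints(np.array(P,float).reshape(-1,1,3),np.array(s["rvec"],float),np.array(s["tvec"],float),K(s),np.array(s["dist_coeffs"],float))[0].reshape(-1,2)
def crop(s,x0,y0,x1,y1,k,name):
    c=cv2.resize(s["img"][y0:y1,x0:x1],None,fx=k,fy=k,interpolation=cv2.INTER_CUBIC); cv2.imwrite(name,c)
E
python3 - <<'E'
from h import *
s=np.load("top0.npz"); crop(s,225,155,400,275,4.5,"pics/top0c.png")
s=np.load("side0.npz"); crop(s,220,150,400,310,3.7,"pics/side0c.png")
E
```

```text
(no output)
```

View pics/top0c.png

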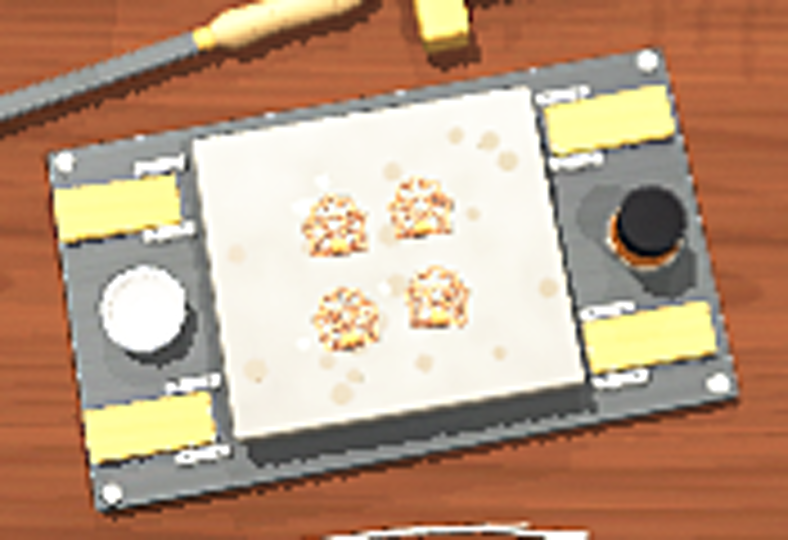

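View pics/side0c.png

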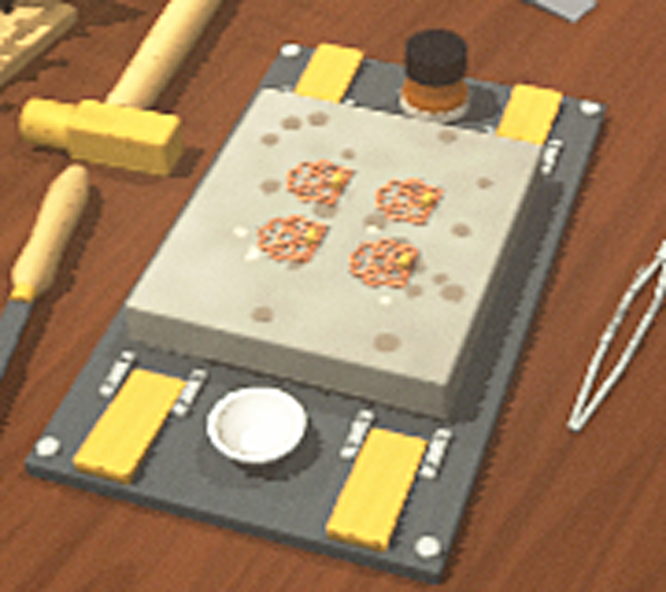

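```bash
cat >> h.py <<'E'
from scipy.optimize import least_squares
def fit(obs):
    # obs: list of (snap, pixels, base-frame pts)
    def r(q):
        c,s_=np.cos(q[2]),np.sin(q[2]); R=np.array([[c,-s_,0],[s_,c,0],[0,0,1]])
        return np.concatenate([(proj(s,(np.array(P)@R.T)+[q[0],q[1],0])-uv).ravel() for s,uv,P in obs])
    a=least_squares(r,[0.5,0,0.1]); return a.x,a.fun
E
python3 - <<'E'
from h import *
t=np.load("top0.npz"); s=np.load("side0.npz")
tc=lambda a:np.array(a)/4.5+[225,155]-0.4
sc=lambda a:np.array(a)/3.7+[220,150]-0.4
B=np.array([[.098,.17,.01],[.098,-.17,.01],[-.098,-.17,.01],[-.098,.17,.01]])
S=np.array([[.08,.09,.039],[.08,-.09,.039],[-.08,-.09,.039],[-.08,.09,.039]])
bt=tc([(50,155),(658,48),(738,400),(100,512)]); bs=sc([(28,465),(282,44),(606,104),(440,575)])
st=tc([(195,140),(530,88),(585,382),(237,438)]); ss=sc([(128,308),(262,90),(542,145),(450,383)])
for o in ([(t,bt,B)],[(s,bs,B)],[(t,bt,B),(s,bs,B)],[(t,st,S)],[(s,ss,S)],[(t,st,S),(s,ss,S)]):
    q,f=fit(o); print(np.round(q,4),np.round(f,1))
print(np.round(ray(t,tc([(55,212),(180,205),(87,433),(212,424),(672,112),(546,132),(715,335),(584,352),(336,230),(420,212),(347,322),(438,300)]),.016),4))
E
```

```text
[ 0.566  -0.0136  0.1922] [-0.8 -0.2  1.  -0.1  0.7 -0.4 -0.9  0.5]
[ 0.5663 -0.0135  0.197 ] [-0.8 -0.   0.3 -0.  -0.1  0.   0.6 -0.1]
[ 0.5662 -0.0135  0.195 ] [-0.9 -0.1  0.8 -0.3  0.7 -0.6 -0.7  0.7 -0.8 -0.1  0.6 -0.1  0.1  0.1
  0.4 -0.1]
[ 0.568  -0.0135  0.175 ] [-0.4 -0.4  0.4 -0.5  0.5  0.3 -0.4  0.5]
[ 0.5672 -0.0131  0.1949] [-0.7  0.  -0.4 -0.6  0.6 -0.4  0.4  0.5]
[ 0.5676 -0.0134  0.186 ] [-0.8  0.3 -0.1 -0.7  0.8  0.  -0.   1.1 -1.  -0.5  0.1 -0.8  0.9 -0.3
 -0.3  0.5]
[[ 0.5961  0.1641  0.016 ]
 [ 0.6008  0.0975  0.016 ]
 [ 0.4787  0.1405  0.016 ]
 [ 0.4844  0.0758  0.016 ]
 [ 0.656  -0.1652  0.016 ]
 [ 0.6439 -0.0973  0.016 ]
 [ 0.5346 -0.1853  0.016 ]
 [ 0.5248 -0.1166  0.016 ]
 [ 0.5883  0.0141  0.016 ]
 [ 0.5987 -0.0302  0.016 ]
 [ 0.539   0.0072  0.016 ]
 [ 0.5513 -0.0403  0.016 ]]
```

```bash
cat > go.py <<'E'
import sys
from h import *
from bench import robot
from scipy.spatial.transform import Rotation as Ro
BX,BY,BA=0.567,-0.0135,0.193
def bw(p): 
    c,s=np.cos(BA),np.sin(BA); return np.array([BX+c*p[0]-s*p[1],BY+s*p[0]+c*p[1],p[2]])
def state(o):
    R=Ro.from_euler('xyz',o["ee_rot"]); d=np.array(o["tool_pos"])-[BX,BY,0]
    c,s=np.cos(BA),np.sin(BA)
    return R,np.array([c*d[0]+s*d[1],-s*d[0]+c*d[1],d[2]])
if __name__=="__main__":
    o=robot.get_obs(); R,p=state(o)
    print("t",round(o["time"],2),"tcp base mm",np.round(p*1000,1),"rpy",np.round(o["ee_rot"],3),"F",np.round(o["wrist_force"],2),"w",round(float(o["width"]),4))
    G=Ro.from_euler('xyz',[np.pi,0,BA]); print("turn",np.round((R.inv()*G).as_rotvec(),3))
    for a in sys.argv[1:]:
        g=np.array(eval(a))/1000; print(a,"shift cm",np.round(R.inv().apply(bw(g)-o["tool_pos"])*100,2))
E
python3 go.py "(-62,-73,90)" "(-62,73,90)" "(62,-73,90)" "(62,73,90)"
python3 - <<'E'
from h import *
from go import *
t=np.load("top0.npz")
tc=lambda a:np.array(a)/4.5+[225,155]-0.4
for n,z,a in (("heel top",.0184,[(55,212),(87,433),(672,112),(715,335)]),("nose",.012,[(180,205),(212,424),(546,132),(584,352)])):
    for w in ray(t,tc(a),z):
        c,s=np.cos(BA),np.sin(BA);d=w-[BX,BY,0];print(n,np.round([1e3*(c*d[0]+s*d[1]),1e3*(-s*d[0]+c*d[1])],1))
E
```

```text
t 0.1 tcp base mm [-487.6 -423.5  204.4] rpy [-3.14  -0.     0.314] F [ 0.94  0.99 -0.94] w 0.0939
turn [-0.002 -0.     0.121]
(-62,-73,90) shift cm [ 46.48 -29.64  11.51]
(-62,73,90) shift cm [ 48.23 -44.14  11.54]
(62,-73,90) shift cm [ 58.78 -28.15  11.51]
(62,73,90) shift cm [ 60.54 -42.64  11.54]
heel top [ 62.  168.4]
heel top [-57.5 167.7]
heel top [  57.6 -165.5]
heel top [ -65.1 -161.9]
nose [ 55.6 102.8]
nose [-63.4 103.9]
nose [ 60.5 -97.5]
nose [-60.6 -93.6]
```

Request:
{"op": "drive_tool", "data": {"series": [[[0, 0, 0.12, 5, -3, 0, 0], [0, 0, 0.12, 9, -6, 0, 0], [0, 0, 0.12, 13, -8.5, 0, 0], [0, 0, 0.12, 17, -11, 0, 0], [0, 0, 0.12, 21, -13.5, 0, 0], [0, 0, 0.12, 25, -16, 0, 0], [0, 0, 0.12, 29, -18.5, 1, 0], [0, 0, 0.12, 33, -21, 2, 0], [0, 0, 0.12, 37, -23.6, 4, 0], [0, 0, 0.12, 41, -26, 6, 0], [0, 0, 0.12, 44, -28, 8.5, 0], [0, 0, 0.12, 46.5, -29.6, 11.5, 0], [0, 0, 0.12, 46.5, -29.6, 11.5, 0], [0, 0, 0.12, 46.5, -29.6, 11.5, 0]]]}}

```text
time: 1.5
tool_pos: [0.5197, -0.0969, 0.0889]
ee_rot: [-3.139, 0.003, 0.195]
wrist_force: [0.6, -0.1, 0.1]
width: 0.0004
```

```bash
python3 go.py "(-62,-73,45)"
python3 - <<'E'
from h import *
from bench import robot
for n,b in(("top",(225,125,400,275)),("side",(220,130,400,310))):
    s=robot.snapshot(n); crop(s,*b,3.3,f"pics/{n}1.png")
E
```

```text
t 1.5 tcp base mm [-62.4 -72.8  88.9] rpy [-3.139e+00  3.000e-03  1.950e-01] F [ 0.6  -0.11  0.11] w 0.0004
turn [-0.003  0.003  0.002]
(-62,-73,45) shift cm [0.06 0.03 4.39]
```

View pics/side1.png

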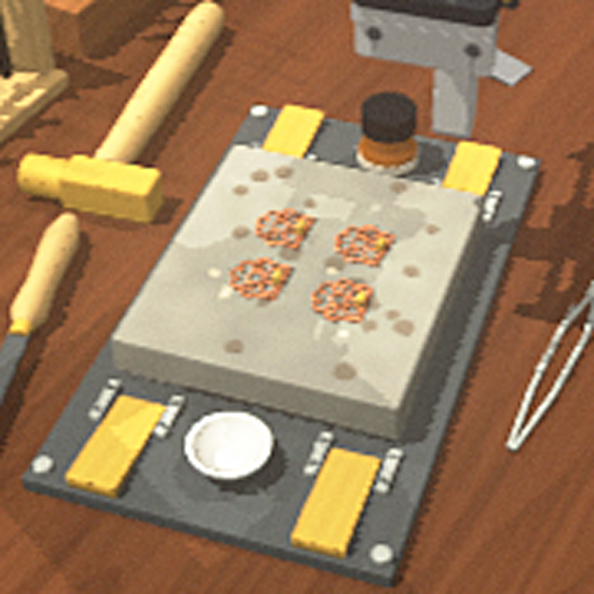

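Request:
{"op": "drive_tool", "data": {"series": [[[0, 0, 0, 0, 0, 2.5, 0], [0, 0, 0, 0, 0, 4, 0], [0, 0, 0, 0, 0, 4.6, 0], [0, 0, 0, 0, 0, 4.8, 0], [0, 0, 0, 0, 0, 4.8, 0]]]}}

```text
time: 2.1
tool_pos: [0.5213, -0.0992, 0.0444]
ee_rot: [3.141, -0.003, 0.192]
wrist_force: [0.2, -0.1, 1.0]
width: 0.0003
```

Request:
{"op": "drive_tool", "data": {"series": [[[0, 0, 0, 0, 0, 0.05, 0], [0, 0, 0, 0, 0, 0.1, 0], [0, 0, 0, 0, 0, 0.15, 0], [0, 0, 0, 0, 0, 0.2, 0], [0, 0, 0, 0, 0, 0.2, 0]]]}}

```text
time: 2.6
tool_pos: [0.5213, -0.0991, 0.0424]
ee_rot: [3.141, -0.003, 0.192]
wrist_force: [0.1, -0.2, -0.0]
width: 0.0005
```

Request:
{"op": "drive_tool", "data": {"series": [[[0, 0, 0, 0, 0, 0.05, 0], [0, 0, 0, 0, 0, 0.1, 0], [0, 0, 0, 0, 0, 0.15, 0], [0, 0, 0, 0, 0, 0.2, 0], [0, 0, 0, 0, 0, 0.2, 0]]]}}

```text
time: 3.1
tool_pos: [0.5212, -0.099, 0.0402]
ee_rot: [3.141, -0.003, 0.192]
wrist_force: [-0.3, -0.1, 0.6]
width: 0.0003
```

Request:
{"op": "drive_tool", "data": {"series": [[[0, 0, 0, 0, 0, 0.05, 0], [0, 0, 0, 0, 0, 0.1, 0], [0, 0, 0, 0, 0, 0.1, 0]]]}}

```text
time: 3.4
tool_pos: [0.5213, -0.099, 0.0393]
ee_rot: [3.141, -0.003, 0.192]
wrist_force: [0.5, 0.1, -0.1]
width: 0.0007
```

Request:
{"op": "drive_tool", "data": {"series": [[[0, 0, 0, 0, 0, 0.05, 0], [0, 0, 0, 0, 0, 0.1, 0], [0, 0, 0, 0, 0, 0.1, 0]]]}}

```text
time: 3.7
tool_pos: [0.5212, -0.0992, 0.0389]
ee_rot: [3.141, -0.003, 0.192]
wrist_force: [-2.4, 0.0, 4.2]
width: 0.0002
```

Request:
{"op": "drive_tool", "data": {"series": [[[0, 0, 0, 0, 0, 0.05, 0], [0, 0, 0, 0, 0, 0.1, 0], [0, 0, 0, 0, 0, 0.1, 0]]]}}

```text
time: 4.0
tool_pos: [0.5211, -0.0993, 0.0381]
ee_rot: [3.141, -0.002, 0.192]
wrist_force: [-2.6, 0.3, 5.4]
width: 0.0002
```

Request:
{"op": "drive_tool", "data": {"series": [[[0, 0, 0, 0, 0, 0.05, 0], [0, 0, 0, 0, 0, 0.1, 0], [0, 0, 0, 0, 0, 0.1, 0]]]}}

```text
time: 4.3
tool_pos: [0.521, -0.0995, 0.0374]
ee_rot: [3.141, -0.002, 0.192]
wrist_force: [-2.5, 0.6, 5.5]
width: 0.0007
```

Request:
{"op": "drive_tool", "data": {"series": [[[0, 0, 0, 0, 0, 0.05, 0], [0, 0, 0, 0, 0, 0.1, 0], [0, 0, 0, 0, 0, 0.1, 0]]]}}

```text
time: 4.6
tool_pos: [0.5209, -0.0997, 0.0368]
ee_rot: [3.14, -0.002, 0.192]
wrist_force: [-3.2, -0.1, 4.6]
width: 0.0005
```

Request:
{"op": "drive_tool", "data": {"series": [[[0, 0, 0, 0, 0, 0.05, 0], [0, 0, 0, 0, 0, 0.1, 0], [0, 0, 0, 0, 0, 0.1, 0]]]}}

```text
time: 4.9
tool_pos: [0.5208, -0.0998, 0.0362]
ee_rot: [3.14, -0.002, 0.192]
wrist_force: [-3.8, -0.0, 5.4]
width: 0.0003
```

Request:
{"op": "drive_tool", "data": {"series": [[[0, 0, 0, 0, 0, 0.05, 0], [0, 0, 0, 0, 0, 0.1, 0], [0, 0, 0, 0, 0, 0.1, 0]]]}}

```text
time: 5.2
tool_pos: [0.5208, -0.0998, 0.0361]
ee_rot: [3.14, -0.002, 0.192]
wrist_force: [-3.3, 0.9, 7.3]
width: 0.0005
```

```bash
python3 go.py
python3 - <<'E'
from h import *
from bench import robot
for n,b in(("top",(225,125,400,275)),("side",(220,130,400,310))):
    s=robot.snapshot(n); crop(s,*b,3.3,f"pics/{n}2.png")
E
```

```text
t 5.2 tcp base mm [-61.9 -75.9  36.1] rpy [ 3.14e+00 -2.00e-03  1.92e-01] F [-3.29  0.92  7.31] w 0.0005
turn [ 0.002 -0.002 -0.001]
```

View pics/side2.png

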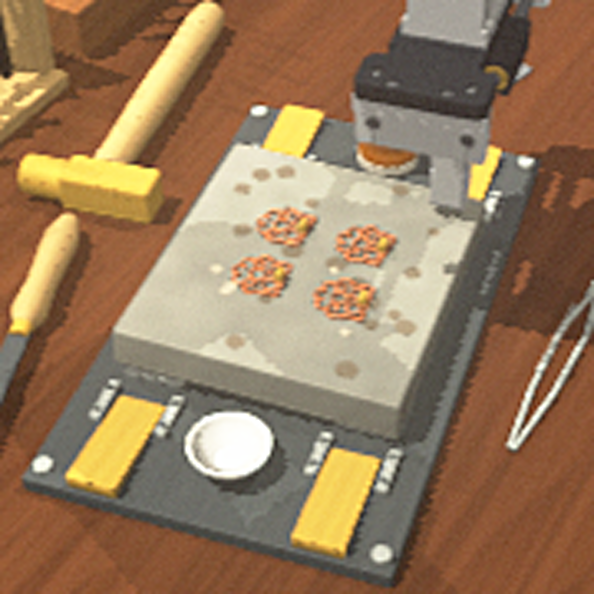

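Request:
{"op": "drive_tool", "data": {"series": [[[0, 0, 0, 0, 0, -0.15, 0], [0, 0, 0, 0, 0, -0.3, 0], [0, 0, 0, 0, 0, -0.5, 0], [0, 0, 0, 0, 0, -1.5, 0], [0, 0, 0, 0, 0, -3, 0], [0, 0, 0, 0, 0, -4, 0], [0, 0, 0, 0, 0, -4, 0], [0, 0, 0, 0, 0, -4, 0]]]}}

```text
time: 6.1
tool_pos: [0.5208, -0.0999, 0.0762]
ee_rot: [3.139, -0.002, 0.192]
wrist_force: [-1.5, 0.2, 1.2]
width: 0.0006
```

```bash
python3 go.py "(-60,-190,76)"
python3 - <<'E'
from h import *
from bench import robot
for n,b in(("top",(225,125,400,275)),("side",(220,130,400,310))):
    s=robot.snapshot(n); crop(s,*b,3.3,f"pics/{n}3.png")
    np.savez(f"{n}3.npz",**s)
E
```

```text
t 6.1 tcp base mm [-61.9 -75.9  76.2] rpy [ 3.139e+00 -2.000e-03  1.920e-01] F [-1.48  0.16  1.18] w 0.0006
turn [ 0.002 -0.002 -0.001]
(-60,-190,76) shift cm [ 0.2  11.41  0.05]
```

View pics/top3.png

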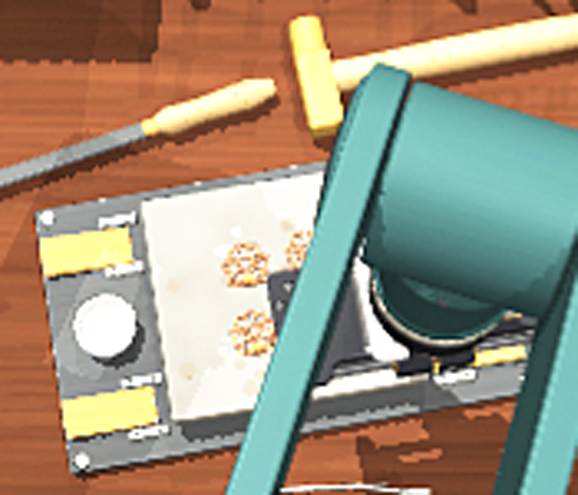

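View pics/side3.png

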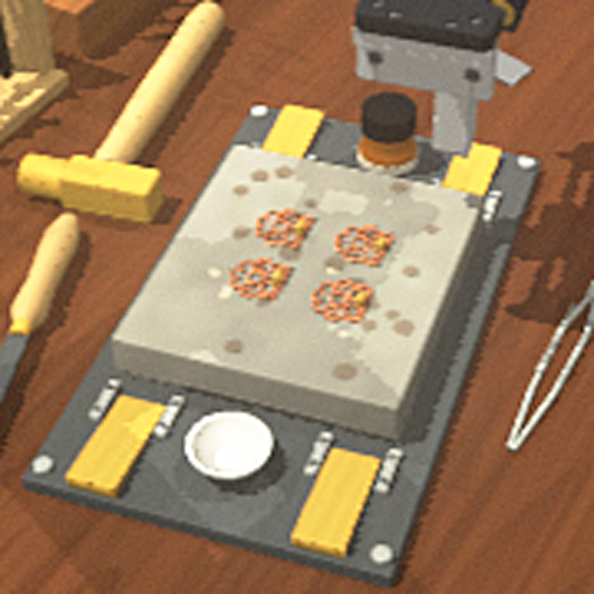

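Request:
{"op": "drive_tool", "data": {"series": [[[0, 0, 0, 0, 3.5, 0, 0], [0, 0, 0, 0.1, 7.5, 0, 0], [0, 0, 0, 0.1, 11.4, 0, 0], [0, 0, 0, 0.1, 11.4, 0, 0], [0, 0, 0, 0.1, 11.4, 1, 0], [0, 0, 0, 0.1, 11.4, 3, 0], [0, 0, 0, 0.1, 11.4, 4.5, 0], [0, 0, 0, 0.1, 11.4, 5.5, 0], [0, 0, 0, 0.1, 11.4, 5.9, 0], [0, 0, 0, 0.1, 11.4, 5.9, 0], [0, 0, 0, 0.1, 11.4, 5.9, 0]]]}}

```text
time: 7.3
tool_pos: [0.5435, -0.2114, 0.0171]
ee_rot: [3.14, -0.002, 0.192]
wrist_force: [-0.2, 0.3, 0.1]
width: 0.0006
```

```bash
python3 go.py "(-61,-180,13)"
python3 - <<'E'
from h import *
from bench import robot
for n,b in(("top",(225,125,400,275)),("side",(220,130,400,310))):
    s=robot.snapshot(n); crop(s,*b,3.3,f"pics/{n}4.png")
    if n=="side": crop(s,300,130,400,230,6,f"pics/{n}4c.png")
E
```

```text
t 7.3 tcp base mm [ -61.1 -189.7   17.1] rpy [ 3.14e+00 -2.00e-03  1.92e-01] F [-0.17  0.28  0.11] w 0.0006
turn [ 0.002 -0.002 -0.001]
(-61,-180,13) shift cm [ 0.   -0.97  0.41]
```

View pics/top4.png

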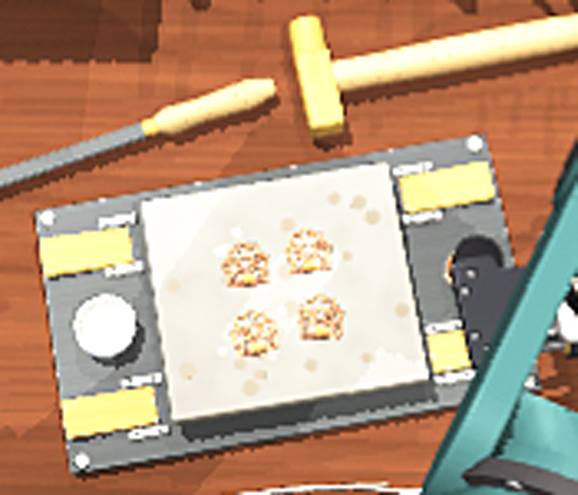

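View pics/side4c.png

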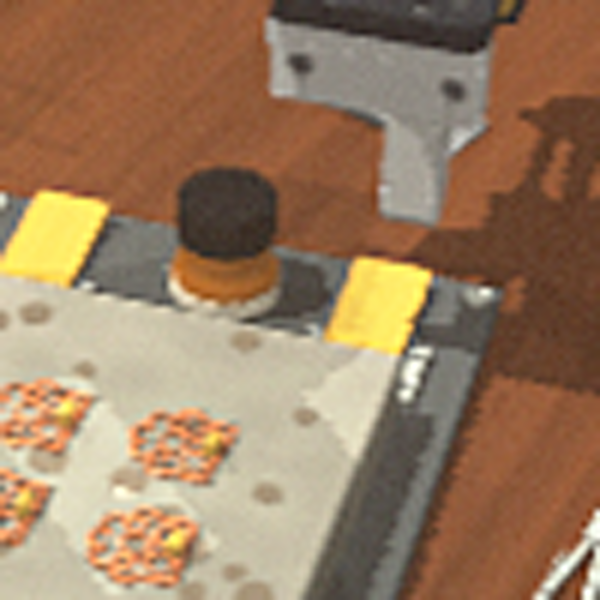

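Run:
```python
from h import *
from go import *
s=robot.snapshot("side")
D=s["depth"]; v,u=np.mgrid[130:180,335:385]; z=D[v,u].ravel()
uv=np.c_[u.ravel(),v.ravel()].astype(float).reshape(-1,1,2)
p=cv2.undistortPoints(uv,K(s),np.array(s["dist_coeffs"],float)).reshape(-1,2)
X=np.c_[p*z[:,None],z]; R=cv2.Rodrigues(s["rvec"])[0]
W=(X-np.ravel(s["tvec"]))@R-[BX,BY,0]
c,q=np.cos(BA),np.sin(BA); Bf=np.c_[c*W[:,0]+q*W[:,1],-q*W[:,0]+c*W[:,1],W[:,2]]*1000
Bf=Bf.reshape(50,50,3)
for r in range(0,42,3):
    print(130+r,[tuple(np.round(Bf[r,k]).astype(int)) for k in range(8,50,5)])
# jar from initial pictures
s0=np.load("side0.npz");t=np.load("top0.npz")
tc=lambda a:np.array(a)/4.5+[225,155]-0.4
for zz,a in((.052,(650,221)),):
    w=ray(t,tc(a),zz)[0]-[BX,BY,0]; print("jar cap",np.round([1e3*(c*w[0]+q*w[1]),1e3*(-q*w[0]+c*w[1])],1))
```

```text
130 [(np.int64(39), np.int64(-342), np.int64(0)), (np.int64(-34), np.int64(-102), np.int64(156)), (np.int64(-44), np.int64(-100), np.int64(159)), (np.int64(-52), np.int64(-103), np.int64(158)), (np.int64(-61), np.int64(-107), np.int64(158)), (np.int64(-69), np.int64(-110), np.int64(158)), (np.int64(-79), np.int64(-108), np.int64(161)), (np.int64(-87), np.int64(-115), np.int64(158)), (np.int64(-88), np.int64(-165), np.int64(129))]
133 [(np.int64(34), np.int64(-327), np.int64(1)), (np.int64(-35), np.int64(-98), np.int64(152)), (np.int64(-44), np.int64(-100), np.int64(152)), (np.int64(-53), np.int64(-99), np.int64(155)), (np.int64(-62), np.int64(-100), np.int64(156)), (np.int64(-72), np.int64(-101), np.int64(157)), (np.int64(-81), np.int64(-100), np.int64(159)), (np.int64(-89), np.int64(-104), np.int64(159)), (np.int64(-88), np.int64(-167), np.int64(120))]
136 [(np.int64(31), np.int64(-316), np.int64(0)), (np.int64(-34), np.int64(-103), np.int64(142)), (np.int64(-204), np.int64(582), np.int64(593)), (np.int64(-53), np.int64(-104), np.int64(145)), (np.int64(-63), np.int64(-100), np.int64
[... 4183 characters left out ...]
nt64(-205), np.int64(2)), (np.int64(-44), np.int64(-212), np.int64(0)), (np.int64(-62), np.int64(-178), np.int64(27)), (np.int64(-66), np.int64(-216), np.int64(2)), (np.int64(-76), np.int64(-220), np.int64(1)), (np.int64(-87), np.int64(-221), np.int64(2))]
169 [(np.int64(-20), np.int64(-131), np.int64(43)), (np.int64(-16), np.int64(-189), np.int64(1)), (np.int64(-27), np.int64(-191), np.int64(2)), (np.int64(-37), np.int64(-195), np.int64(1)), (np.int64(-48), np.int64(-198), np.int64(2)), (np.int64(-58), np.int64(-203), np.int64(1)), (np.int64(-68), np.int64(-205), np.int64(1)), (np.int64(-79), np.int64(-208), np.int64(2)), (np.int64(-90), np.int64(-210), np.int64(2))]
jar cap [  -6.4 -135.3]
```

Request:
{"op": "drive_tool", "data": {"series": [[[0, 0, 0, 0, 0, 0.2, 0], [0, 0, 0, 0, 0, 0.4, 0], [0, 0, 0, 0, -0.3, 0.4, 0], [0, 0, 0, 0, -0.6, 0.4, 0], [0, 0, 0, 0, -0.9, 0.4, 0], [0, 0, 0, 0, -1.2, 0.4, 0], [0, 0, 0, 0, -1.2, 0.4, 0]]]}}

```text
time: 8.15
tool_pos: [0.5413, -0.1994, 0.0135]
ee_rot: [3.139, -0.002, 0.193]
wrist_force: [-0.4, -0.1, -0.3]
width: 0.0005
```

Request:
{"op": "drive_tool", "data": {"series": [[[0, 0, 0, 0, -0.2, 0, 0], [0, 0, 0, 0, -0.4, 0, 0], [0, 0, 0, 0, -0.6, 0, 0], [0, 0, 0, 0, -0.8, 0, 0], [0, 0, 0, 0, -1, 0, 0], [0, 0, 0, 0, -1, 0, 0]]]}}

```text
time: 8.75
tool_pos: [0.5394, -0.1894, 0.0135]
ee_rot: [3.139, -0.002, 0.193]
wrist_force: [-0.2, -0.3, 0.0]
width: 0.0002
```

```bash
python3 go.py
python3 - <<'E'
from h import *
from bench import robot
s=robot.snapshot("side"); crop(s,300,130,400,230,6,f"pics/side5c.png")
E
```

```text
t 8.75 tcp base mm [ -60.9 -167.4   13.5] rpy [ 3.139e+00 -2.000e-03  1.930e-01] F [-0.22 -0.28  0.03] w 0.0002
turn [ 0.002 -0.002 -0.   ]
```

View pics/side5c.png

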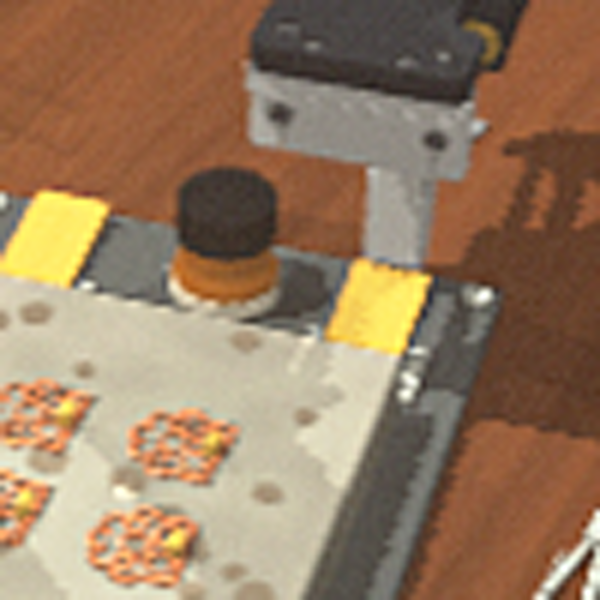

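Request:
{"op": "drive_tool", "data": {"series": [[[0, 0, 0, 0, -0.2, 0, 0], [0, 0, 0, 0, -0.4, 0, 0], [0, 0, 0, 0, -0.6, 0, 0], [0, 0, 0, 0, -0.8, 0, 0], [0, 0, 0, 0, -0.8, 0, 0]]]}}

```text
time: 9.3
tool_pos: [0.5378, -0.1813, 0.0135]
ee_rot: [3.14, -0.002, 0.193]
wrist_force: [0.3, -0.2, -0.2]
width: 0.0004
```

```bash
python3 go.py
python3 - <<'E'
from h import *
from bench import robot
s=robot.snapshot("side"); crop(s,300,130,400,230,6,f"pics/side6c.png")
s=robot.snapshot("top"); crop(s,300,155,400,275,5,f"pics/top6c.png")
E
```

```text
t 9.3 tcp base mm [ -60.9 -159.1   13.5] rpy [ 3.14e+00 -2.00e-03  1.93e-01] F [ 0.25 -0.2  -0.17] w 0.0004
turn [ 0.002 -0.002  0.   ]
```

View pics/side6c.png

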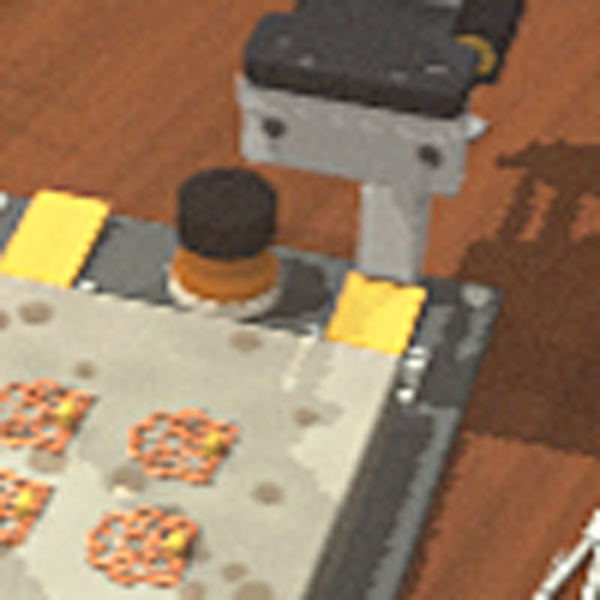

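View pics/top6c.png

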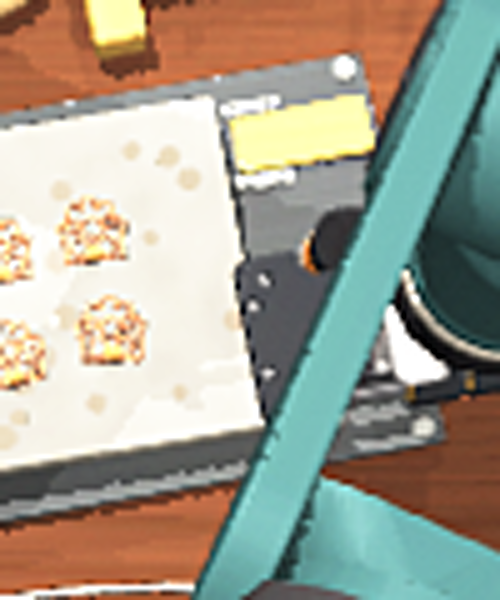

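Request:
{"op": "drive_tool", "data": {"series": [[[0, 0, 0, 0, -0.2, 0, 0], [0, 0, 0, 0, -0.4, 0, 0], [0, 0, 0, 0, -0.6, 0, 0], [0, 0, 0, 0, -0.6, 0, 0]]]}}

```text
time: 9.8
tool_pos: [0.5365, -0.1752, 0.0135]
ee_rot: [3.14, -0.002, 0.193]
wrist_force: [-0.1, 0.7, 0.0]
width: 0.0003
```

Request:
{"op": "drive_tool", "data": {"series": [[[0, 0, 0, 0, -0.1, 0, 0], [0, 0, 0, 0, -0.2, 0, 0], [0, 0, 0, 0, -0.2, 0, 0]]]}}

```text
time: 10.1
tool_pos: [0.5361, -0.1731, 0.0134]
ee_rot: [3.14, -0.002, 0.193]
wrist_force: [0.4, -0.3, 0.8]
width: 0.0002
```

Request:
{"op": "drive_tool", "data": {"series": [[[0, 0, 0, 0, -0.1, 0, 0], [0, 0, 0, 0, -0.2, 0, 0], [0, 0, 0, 0, -0.2, 0, 0]]]}}

```text
time: 10.4
tool_pos: [0.5357, -0.171, 0.0135]
ee_rot: [3.14, -0.002, 0.193]
wrist_force: [-0.4, -0.6, 0.2]
width: 0.0001
```

TCP base y ≈ -149. Continue in fine steps.

Request:
{"op": "drive_tool", "data": {"series": [[[0, 0, 0, 0, -0.05, 0, 0], [0, 0, 0, 0, -0.1, 0, 0], [0, 0, 0, 0, -0.1, 0, 0]]]}}

```text
time: 10.7
tool_pos: [0.5355, -0.1699, 0.0134]
ee_rot: [3.14, -0.002, 0.193]
wrist_force: [0.0, -0.1, 0.1]
width: 0.0002
```

Request:
{"op": "drive_tool", "data": {"series": [[[0, 0, 0, 0, -0.05, 0, 0], [0, 0, 0, 0, -0.1, 0, 0], [0, 0, 0, 0, -0.1, 0, 0]]]}}

```text
time: 11.0
tool_pos: [0.5353, -0.1689, 0.0135]
ee_rot: [3.14, -0.002, 0.193]
wrist_force: [0.0, 0.1, 0.3]
width: 0.0002
```

Request:
{"op": "drive_tool", "data": {"series": [[[0, 0, 0, 0, -0.05, 0, 0], [0, 0, 0, 0, -0.1, 0, 0], [0, 0, 0, 0, -0.1, 0, 0]]]}}

```text
time: 11.3
tool_pos: [0.5351, -0.1678, 0.0134]
ee_rot: [3.14, -0.002, 0.194]
wrist_force: [-0.6, -0.5, -0.2]
width: 0.001
```

Request:
{"op": "drive_tool", "data": {"series": [[[0, 0, 0, 0, -0.05, 0, 0], [0, 0, 0, 0, -0.1, 0, 0], [0, 0, 0, 0, -0.1, 0, 0]]]}}

```text
time: 11.6
tool_pos: [0.5349, -0.1667, 0.0134]
ee_rot: [3.14, -0.002, 0.194]
wrist_force: [-0.6, 0.0, -0.3]
width: 0.0007
```

Request:
{"op": "drive_tool", "data": {"series": [[[0, 0, 0, 0, -0.05, 0, 0], [0, 0, 0, 0, -0.1, 0, 0], [0, 0, 0, 0, -0.1, 0, 0]]]}}

```text
time: 11.9
tool_pos: [0.5347, -0.1657, 0.0134]
ee_rot: [3.14, -0.002, 0.194]
wrist_force: [0.2, -0.4, 0.0]
width: 0.0005
```

```bash
python3 go.py
python3 - <<'E'
from h import *
from bench import robot
s=robot.snapshot("side"); crop(s,300,130,400,230,6,f"pics/side7c.png")
E
```

```text
t 11.9 tcp base mm [ -60.9 -143.2   13.4] rpy [ 3.14e+00 -2.00e-03  1.94e-01] F [ 0.19 -0.37  0.02] w 0.0005
turn [ 0.001 -0.002  0.001]
```

View pics/side7c.png

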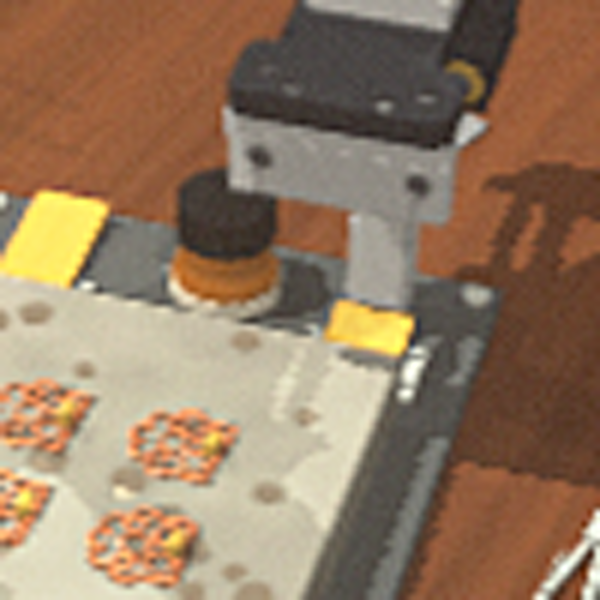

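Run:
```python
from go import *
s=np.load("side3.npz")
c,q=np.cos(BA),np.sin(BA)
for a in((335,298),(412,315),(333,336),(405,356)):
    w=ray(s,np.array(a)/6+[300,130]-.4,.0184)[0]-[BX,BY,0]; print(a,np.round([1e3*(c*w[0]+q*w[1]),1e3*(-q*w[0]+c*w[1])],1))
```

```text
(335, 298) [ -45.6 -136.8]
(412, 315) [ -73.2 -135.6]
(333, 336) [ -50.3 -116.3]
(405, 356) [ -76.  -113.2]
```

Request:
{"op": "drive_tool", "data": {"series": [[[0, 0, 0, 0, -0.05, 0, 0], [0, 0, 0, 0, -0.1, 0, 0], [0, 0, 0, 0, -0.1, 0, 0]]]}}

```text
time: 12.25
tool_pos: [0.5345, -0.1646, 0.0134]
ee_rot: [3.14, -0.002, 0.194]
wrist_force: [0.3, 0.3, -0.2]
width: 0.0004
```

Request:
{"op": "drive_tool", "data": {"series": [[[0, 0, 0, 0, -0.03, 0, 0], [0, 0, 0, 0, -0.06, 0, 0], [0, 0, 0, 0, -0.06, 0, 0]]]}}

```text
time: 12.55
tool_pos: [0.5344, -0.164, 0.0134]
ee_rot: [3.141, -0.002, 0.194]
wrist_force: [-0.1, -0.3, -0.7]
width: 0.0008
```

Request:
{"op": "drive_tool", "data": {"series": [[[0, 0, 0, 0, -0.03, 0, 0], [0, 0, 0, 0, -0.06, 0, 0], [0, 0, 0, 0, -0.06, 0, 0]]]}}

```text
time: 12.85
tool_pos: [0.5343, -0.1634, 0.0134]
ee_rot: [3.14, -0.002, 0.194]
wrist_force: [-0.3, 0.6, 0.0]
width: 0.0007
```

Request:
{"op": "drive_tool", "data": {"series": [[[0, 0, 0, 0, -0.03, 0, 0], [0, 0, 0, 0, -0.06, 0, 0], [0, 0, 0, 0, -0.06, 0, 0]]]}}

```text
time: 13.15
tool_pos: [0.5342, -0.163, 0.0135]
ee_rot: [3.14, -0.002, 0.194]
wrist_force: [0.6, -1.2, 0.5]
width: 0.0003
```

Request:
{"op": "drive_tool", "data": {"series": [[[0, 0, 0, 0, -0.03, 0, 0], [0, 0, 0, 0, -0.05, 0, 0], [0, 0, 0, 0, -0.05, 0, 0]]]}}

```text
time: 13.45
tool_pos: [0.5342, -0.1627, 0.0136]
ee_rot: [3.14, -0.002, 0.194]
wrist_force: [-0.6, -1.3, 0.7]
width: 0.0005
```

Request:
{"op": "drive_tool", "data": {"series": [[[0, 0, 0, 0, -0.03, 0, 0], [0, 0, 0, 0, -0.05, 0, 0], [0, 0, 0, 0, -0.05, 0, 0]]]}}

```text
time: 13.75
tool_pos: [0.5342, -0.1624, 0.0137]
ee_rot: [3.139, -0.002, 0.194]
wrist_force: [0.1, -2.9, 0.5]
width: 0.0004
```

Request:
{"op": "drive_tool", "data": {"series": [[[0, 0, 0, 0, -0.03, 0, 0], [0, 0, 0, 0, -0.06, 0, 0], [0, 0, 0, 0, -0.06, 0, 0]]]}}

```text
time: 14.05
tool_pos: [0.5342, -0.162, 0.0138]
ee_rot: [3.139, -0.003, 0.194]
wrist_force: [0.2, -2.9, 0.5]
width: 0.0007
```

Request:
{"op": "drive_tool", "data": {"series": [[[0, 0, 0, 0, -0.03, 0, 0], [0, 0, 0, 0, -0.06, 0, 0], [0, 0, 0, 0, -0.06, 0, 0]]]}}

```text
time: 14.35
tool_pos: [0.5342, -0.1617, 0.0139]
ee_rot: [3.138, -0.003, 0.194]
wrist_force: [0.3, -2.9, 0.1]
width: 0.0004
```

Request:
{"op": "drive_tool", "data": {"series": [[[0, 0, 0, 0, 0.2, 0, 0], [0, 0, 0, 0, 1, 0, 0], [0, 0, 0, 0, 2, 0, 0], [0, 0, 0, 0, 2, -1, 0], [0, 0, 0, 0, 2, -3, 0], [0, 0, 0, 0, 2, -5.5, 0], [0, 0, 0, 0, 2, -5.5, 0], [0, 0, 0, 0, 2, -5.5, 0]]]}}

```text
time: 15.15
tool_pos: [0.5382, -0.1814, 0.0696]
ee_rot: [3.137, -0.004, 0.194]
wrist_force: [-0.6, -0.2, 0.3]
width: 0.0008
```

```bash
python3 go.py "(-62,-73,69)"
python3 - <<'E'
from h import *
from bench import robot
s=robot.snapshot("side"); crop(s,220,130,400,310,3.3,f"pics/side8.png")
E
```

```text
t 15.15 tcp base mm [ -60.4 -159.2   69.6] rpy [ 3.137 -0.004  0.194] F [-0.62 -0.19  0.27] w 0.0008
turn [ 0.004 -0.004  0.001]
(-62,-73,69) shift cm [-0.15 -8.62  0.03]
```

View pics/side8.png

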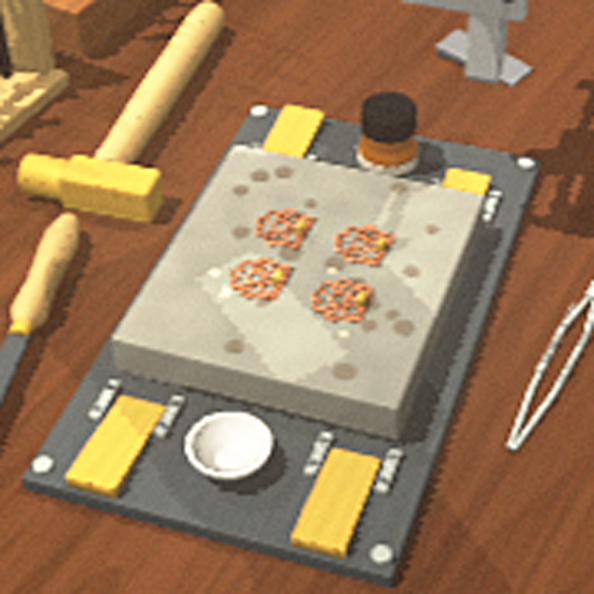

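Request:
{"op": "drive_tool", "data": {"series": [[[0, 0, 0, -0.1, -4, 0, 0], [0, 0, 0, -0.15, -8.4, 0, 0], [0, 0, 0, -0.15, -8.4, 1, 0], [0, 0, 0, -0.15, -8.4, 2.4, 0], [0, 0, 0, -0.15, -8.4, 2.7, 0], [0, 0, 0, -0.15, -8.4, 2.9, 0], [0, 0, 0, -0.15, -8.4, 2.9, 0]]]}}

```text
time: 15.9
tool_pos: [0.5184, -0.0986, 0.0391]
ee_rot: [-3.14, 0.002, 0.192]
wrist_force: [-5.8, 5.2, 9.6]
width: 0.0004
```

Request:
{"op": "drive_tool", "data": {"series": [[[0, 0, 0, 0, 0, 0.05, 0], [0, 0, 0, 0, 0, 0.1, 0], [0, 0, 0, 0, 0, 0.1, 0]]]}}

```text
time: 16.2
tool_pos: [0.5184, -0.0986, 0.0391]
ee_rot: [-3.138, 0.002, 0.191]
wrist_force: [-4.0, 3.9, 10.3]
width: 0.0004
```

Request:
{"op": "drive_tool", "data": {"series": [[[0, 0, 0, 0, 0, -0.2, 0], [0, 0, 0, 0, 0, -0.6, 0], [0, 0, 0, 0, 0, -2, 0], [0, 0, 0, 0, 0, -5, 0], [0, 0, 0, 0, 0, -8, 0], [0, 0, 0, 0, 3, -9, 0], [0, 0, 0, -3, 7, -9, 0], [0, 0, 0, -6, 11, -9, 0], [0, 0, 0, -9, 15, -9, 0], [0, 0, 0, -12, 19, -9, 0], [0, 0, 0, -15, 23, -9, 0], [0, 0, 0, -18, 26, -9, 0], [0, 0, 0, -20, 29, -9, 0], [0, 0, 0, -20, 29, -9, 0], [0, 0, 0, -20, 29, -9, 0]]]}}

```text
time: 17.7
tool_pos: [0.3767, -0.4221, 0.1285]
ee_rot: [-3.137, 0.002, 0.188]
wrist_force: [0.7, -0.2, -0.2]
width: 0.0002
```

Run:
```python
from h import *
from bench import robot
for n,b,k in(("top",(225,155,400,275),4.5),("side",(220,150,400,310),3.7)):
    s=robot.snapshot(n); crop(s,*b,k,f"pics/{n}9.png"); np.savez(f"{n}9.npz",**s)
    a=np.load(f"{n}0.npz")["img"]; d=cv2.absdiff(a,s["img"]); c=cv2.resize(d[b[1]:b[3],b[0]:b[2]],None,fx=k,fy=k)
    cv2.imwrite(f"pics/{n}9d.png",np.clip(c.astype(int)*2,0,255).astype(np.uint8))
```

View pics/top9.png

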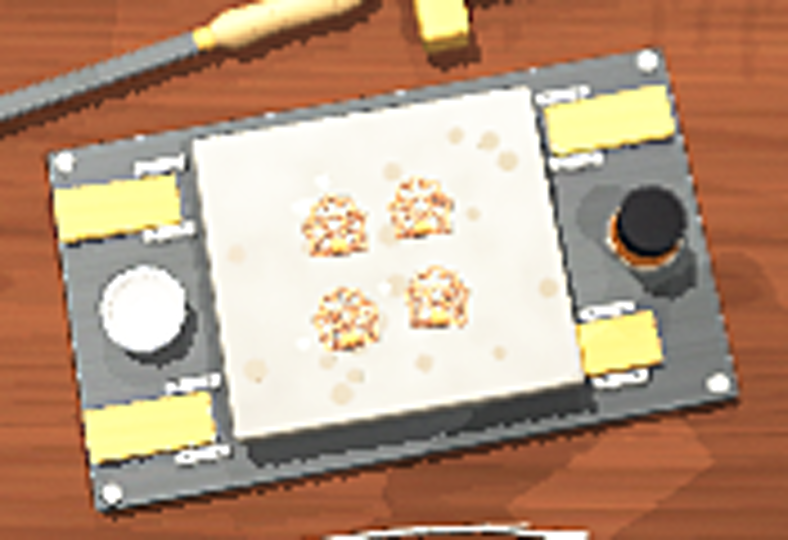

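View pics/top9d.png

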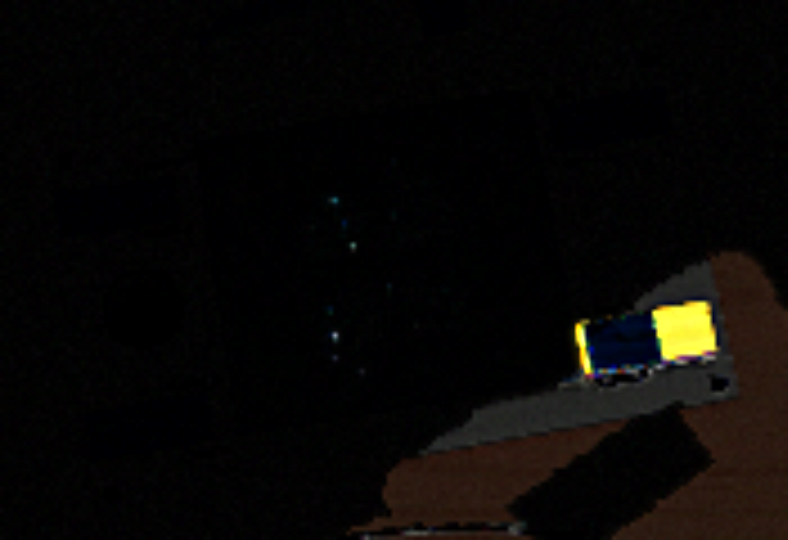

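View pics/side9d.png

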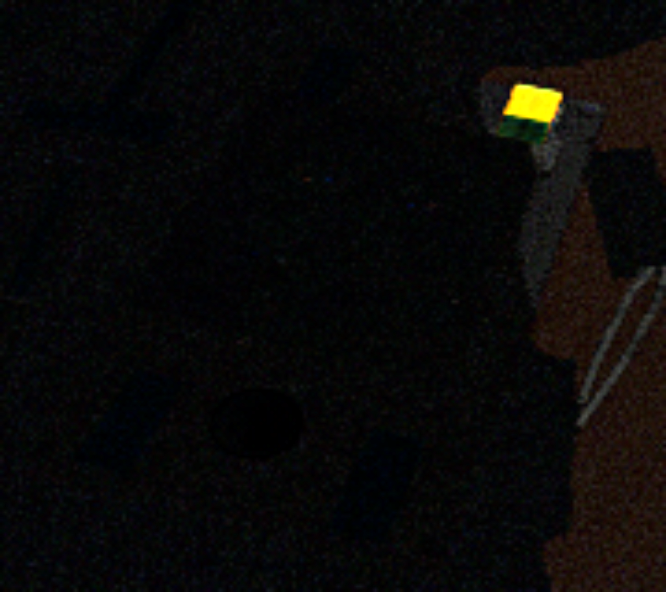

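```bash
python3 -c "
from bench import robot
robot.close_job(); print(robot.get_obs()['time'])"
```

```text
the job is handed in; nothing more can be done
the job is handed in; nothing more can be done
```

The job is handed in: the corner on the robot's side at the right (-x, -y) was the one that gives, and its wedge (wedge 3) is now snug under the slab. No verdict was reported.

- **Finding the corner:** It was the first corner I pressed. It gave about 2.8 mm at 5 to 7 N and came back when released, so I did not press the other three.
- **Pushing the wedge:** I pushed wedge 3 in along its guide with the shut fingertips. The resistance rose and levelled off at about 3 N, and I stopped 1 to 1.5 mm past first contact. By the 1 mm per 10 mm rule that lifts the corner by about 0.1 mm at most.
- **Pressing again:** The same corner then held about 10 N without giving. The fingertip stayed at 39.1 mm, against 38.9 mm when I first touched the slab.
- **A flaw in that check:** I came down faster than I meant to, so the press also pushed sideways with about 6 to 8 N. The final pictures show no shift of the slab from it.
- **Final pictures against the first ones:** Only wedge 3 and the arm's shadow differ. The slab, the other wedges, the copper pieces, the dish, the jar and the tools were where they started. The hand was clear, and about 18 s had been used.

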